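# Unstack operator modules into their mounting frames

### The job

Take the stack of four control modules apart from the top down, one at a time, and seat each in the red mounting frame of its own shape and size: flat on the frame's floor, inside the rim, right side up, with the boxes lying along their frames (either way round), before taking the next. Set each one down gently rather than dropping it, let go of it, and leave the white mug where it stands.

Things in the scene. Friction and masses are not known exactly. Their poses are not given: they have to be found in the camera images.
- mod_round_mid (a point): round emergency-stop station on top of the stack: grey cylinder 44 mm in diameter and 40 mm high carrying a red mushroom button 36 mm wide, 60 mm tall in all; about 110 g. The point is on its axis, 30 mm above its underside; z along the axis, up.
- mod_short_mid (a point): short control module, third from the bottom, on the medium module: flat grey box with a black face, 78 x 48 x 40 mm (length x width x height), one small white push button at each end (up to 12 mm tall, within 15 mm of the ends); about 160 g. The point is at the centre of the box, 20 mm above its underside; x along its length, y across its width, z up.
- mod_medium_mid (a point): medium control module, second from the bottom, on the long module: flat grey box with a black face, 112 x 54 x 40 mm (length x width x height), two small red lamps at each end (up to 12 mm tall, within 15 mm of the ends); about 240 g. The point is at the centre of the box, 20 mm above its underside; x along its length, y across its width, z up.
- mod_long_mid (a point): long control module, the bottom one of the stack, lying on a 10 mm thick plywood board: flat grey box with a black face, 150 x 60 x 40 mm (length x width x height), three small steel toggle switches at each end (up to 12 mm tall, within 15 mm of the ends); about 340 g. The point is at the centre of the box, 20 mm above its underside; x along its length, y across its width, z up.
- frame_long: mounting frame for the long control module, fixed to the table: red rim around a bare aluminium floor, rectangular pocket 166 x 76 mm, 178 x 88 mm outside (8 mm of play on every side of its module). Floor 4 mm above the table, rim 9 mm above the table (5 mm above the floor). Origin: pocket centre, at table level; x along the pocket's length, z up.
- frame_medium: mounting frame for the medium control module, fixed to the table: red rim around a bare aluminium floor, rectangular pocket 128 x 70 mm, 140 x 82 mm outside (8 mm of play on every side of its module). Floor 4 mm above the table, rim 9 mm above the table (5 mm above the floor). Origin: pocket centre, at table level; x along the pocket's length, z up.
- frame_short: mounting frame for the short control module, fixed to the table: red rim around a bare aluminium floor, rectangular pocket 94 x 64 mm, 106 x 76 mm outside (8 mm of play on every side of its module). Floor 4 mm above the table, rim 9 mm above the table (5 mm above the floor). Origin: pocket centre, at table level; x along the pocket's length, z up.
- frame_round: round mounting frame for the emergency-stop station, fixed to the table: red rim, round pocket 60 mm in diameter with aluminium floor, 72 mm outside (8 mm of play all round). Floor 4 mm, rim 9 mm above the table. Origin: pocket centre, at table level; z up.
- mug: white mug, 76 mm in diameter and 85 mm tall, standing at the far left beyond the frames; a bystander to be left alone. Origin: centre of its underside.
There are look-alikes about, which are no part of the job. Leave any purple or turquoise look-alike of the part that bears mod_short_mid alone.

How it is judged:
On the way, in this order (a step that is already met when the one before it is completed fails the run):
1. the round emergency-stop station is seated in its frame and released (horizontal distance between mod_round_mid and frame_round below 0.012 m and z of mod_round_mid in the frame of frame_round below 0.0365 m and angle between mod_round_mid's own z axis and vertical below 0.06 rad and contact force between mod_round and the fingers below 0.1 N), for 0.2 s.
2. the short module is seated in its frame and released (horizontal distance between mod_short_mid and frame_short below 0.012 m and z of mod_short_mid in the frame of frame_short below 0.0265 m and angle between mod_short_mid's own z axis and vertical below 0.06 rad and angle between the x axis of mod_short_mid and the x axis of frame_short, either way round below 0.3 rad and contact force between mod_short and the fingers below 0.1 N), for 0.2 s.
3. the medium module is seated in its frame and released (horizontal distance between mod_medium_mid and frame_medium below 0.012 m and z of mod_medium_mid in the frame of frame_medium below 0.0265 m and angle between mod_medium_mid's own z axis and vertical below 0.06 rad and angle between the x axis of mod_medium_mid and the x axis of frame_medium, either way round below 0.3 rad and contact force between mod_medium and the fingers below 0.1 N), for 0.2 s.
4. the long module is seated in its frame and released (horizontal distance between mod_long_mid and frame_long below 0.012 m and z of mod_long_mid in the frame of frame_long below 0.0265 m and angle between mod_long_mid's own z axis and vertical below 0.06 rad and angle between the x axis of mod_long_mid and the x axis of frame_long, either way round below 0.3 rad and contact force between mod_long and the fingers below 0.1 N), for 0.2 s.
At the end, for the whole second after the job is handed in: All four modules rest released in their own frames, flat on the floor inside the rim: centre within 12 mm of the frame's centre, no more than 2.5 mm above fully seated, upright within 0.06 rad, and the three boxes along their frames within 0.3 rad (either way round), at rest (under 0.02 m/s) (all of step 1 and all of step 2 and all of step 3 and all of step 4 and linear speed of each of mod_round, mod_short, mod_medium, mod_long below 0.02 m/s); the robot touches nothing.
It fails at once if the round emergency-stop station is dropped (moves faster than 0.7 m/s out of the fingers, a fall of about 25 mm) (linear speed of mod_round above 0.7 m/s and contact force between mod_round and the fingers below 0.05 N).
It fails at once if the short module is dropped (moves faster than 0.7 m/s out of the fingers, a fall of about 25 mm) (linear speed of mod_short above 0.7 m/s and contact force between mod_short and the fingers below 0.05 N).
It fails at once if the medium module is dropped (moves faster than 0.7 m/s out of the fingers, a fall of about 25 mm) (linear speed of mod_medium above 0.7 m/s and contact force between mod_medium and the fingers below 0.05 N).
It fails at once if the long module is dropped (moves faster than 0.7 m/s out of the fingers, a fall of about 25 mm) (linear speed of mod_long above 0.7 m/s and contact force between mod_long and the fingers below 0.05 N).
It fails at once if the mug is pushed by more than 30 mm or knocked over (distance of mug from where it was at the start of the episode above 0.03 m or angle between mug's own z axis and vertical above 0.5 rad).
It also fails if it takes over 115 s, if anything falls off the work surface, if the arm or the gripper's body presses on something with over 40 N, if the wrist force passes 120 N, or if a joint passes its speed limit or range.

### The arm

A 7-joint arm with a two-finger parallel gripper is mounted at the origin on the work surface. World frame = base frame: x ahead of the robot, y to its left, z up, the work surface at z = 0. Lengths are in m, angles in rad, forces in N, time in s.
With the tool pointing down it reaches from about 0.425 to 1.025 m from the base axis. Payload 9.4 kg.
Tool frame: the origin (TCP) lies on the centre line of the jaws, within the pads' length; the fingertips stand 17 mm ahead of it and the grasp point (between the pads) lies 2 mm behind it; z points along the fingers, y is the line along which they close (so a half turn about z gives the same grasp; the last joint's range is limited). The gripper opens to 93 mm and grips with 3 to 60 N. Pads are 15 mm wide; open, the fingers measure 128 mm over their backs; the gripper's body (75 mm by 188 mm) begins 65 mm behind the grasp point.
Start: joints at [1.127, 0.599, -0.003, 1.599, 0.002, 0.943, -0.08], TCP at [0.26, -0.677, 0.236] pointing down, gripper open.
Joint ranges: [-2.57, 2.57], [-0.35, 1.97], [-1.29, 1.29], [0.11, 2.56], [-1.05, 4.19], [0.11, 1.86], [-2.63, 2.63]. Speed limits (rad/s): [2.22, 2.22, 3.01, 3.01, 3.14, 3.14, 3.14].

### API

Orientations are given as a unit quaternion [x, y, z, w].
In Python, from bench import robot gives the robot as it stands. The module is installed in compiled form; this text tells all that it offers.
- The arm moves only by the tool drive_tool, never from a script. Its argument "targets" is a list of rows, each a list of 7 numbers: the shift along the tool's x, y, z in cm, then the turn, a rotation vector about the tool's x, y, z in degrees, then the opening, from 0 (shut) to 1 (fully open). In form: [[dx, dy, dz, wx, wy, wz, claw], ...]. A call has 1 to 12 rows; each row is the pose to reach, as a shift and turn from the pose commanded when the call began, along the tool's axes at that moment; what a row does not reach only later rows make up. A row lasts 1/12 s, in which the tool goes at most 41.7 mm and 7.16 degrees, less where a joint would pass 70% of its speed; a pose out of reach is approached as far as the arm can. A call with a gripper value outside its range is refused whole. The fingers move at their own pace and stop on an object; "squeeze" is the grip in N (left out, the last holds). Time passes only in rows, so rows that repeat a pose let the fingers close. It gives the time, the measured TCP pose, the force, the opening and the grip force at its end, in the units of the state.
- robot.sense(): the state, without advancing time (a new reading comes with each control period).
- robot.capture(name): name is "scene" or "top" or "wrist"; returns a dict with "image" (400x640x3 uint8, red, green, blue), "mtx" (3x3 intrinsics, pixels), "world_to_cam" (4x4, takes a point from world to camera coordinates). Camera axes: x right, y down, z forward; pixel columns grow to the right and rows downward; lengths in m; the calibration is good to about 2 mm. A picture is of the moment at which its call begins. There is no depth.
- robot.close_job(): hands the job in; it is judged then, once.
The state is a dict: "t": time; "joint_pos": joint angles; "joint_velocities": joint speeds; "tau": joint torques, N m; "ee_pos": TCP position; "orientation": TCP orientation; "force": force on the tool from outside, world axes, zero at the start; "torque": the same for the moment, N m; "grip_width": finger opening in m; "grip_force": force on a finger pad.
Only numpy, scipy, OpenCV 4.12 (cv2) and the standard library are available. Lean on these libraries where they do the work, as an engineer would, in place of code of your own. Each camera call takes 0.05 s, during which the arm holds its last target. There are 200 camera calls.

## Working session

There is one attempt and no reset: what is moved stays moved. The work goes in short steps, Python scripts to look and compute and a tool call to move; the robot and the scene stay as the last step left them, time stands still between calls to the robot, and variables do not carry over. Pictures are saved under pics/ and viewed, at most 16 in all, crops included, and the job is handed in when it is done.

Besides the shell and the picture viewer there is one more tool, called after "Call:" in YAML: its name, and indented under it one key for each argument. drive_tool: Moves the arm, as the interface text tells. Its arguments: {"type":"object","properties":{"targets":{"type":"array","items":{"type":"array","items":{"type":"number"}}},"squeeze":{"type":"number"}},"required":["targets"]}

```bash
mkdir -p pics; python3 - <<'E'
from bench import robot
import cv2,numpy as np
s=robot.sense();print({k:np.round(v,3).tolist() for k,v in s.items()})
for n in("scene","top"):
    c=robot.capture(n);cv2.imwrite(f"pics/{n}0.png",c["image"][:,:,::-1]);np.savez(f"{n}0.npz",**c)
    print(n,c["mtx"].round(1).tolist(),c["world_to_cam"].round(3).tolist())
E
```

```text
{'t': 0.0, 'joint_pos': [1.127, 0.6, -0.003, 1.6, 0.002, 0.943, -0.08], 'joint_velocities': [0.001, 0.001, 0.001, 0.001, -0.0, -0.001, 0.001], 'tau': [0.002, -76.508, 1.498, -25.234, -0.052, 0.017, 0.0], 'ee_pos': [0.26, -0.676, 0.235], 'orientation': [0.983, 0.182, -0.0, -0.001], 'force': [1.112, 0.0, -0.213], 'torque': [-0.004, 0.045, -0.009], 'grip_force': 0.0, 'grip_width': 0.093}
scene [[456.0, 0.0, 324.6], [0.0, 456.0, 203.1], [0.0, 0.0, 1.0]] [[-0.492, 0.871, -0.006, 0.307], [0.716, 0.4, -0.572, -0.282], [-0.496, -0.286, -0.82, 1.77], [0.0, 0.0, 0.0, 1.0]]
top [[461.8, 0.0, 321.1], [0.0, 461.8, 193.0], [0.0, 0.0, 1.0]] [[-0.009, -1.0, -0.019, -0.056], [-0.994, 0.011, -0.106, 0.551], [0.106, 0.018, -0.994, 1.25], [0.0, 0.0, 0.0, 1.0]]
```

View pics/scene0.png

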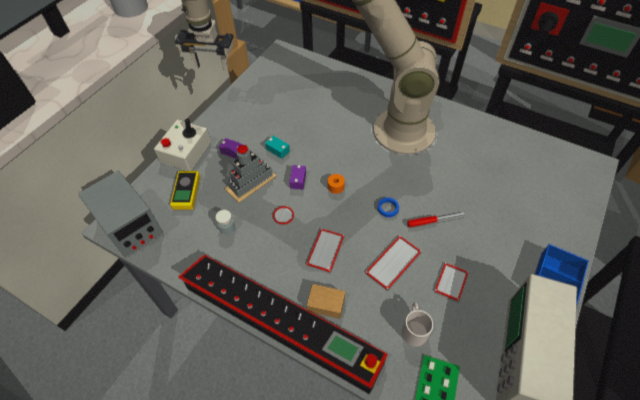

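View pics/top0.png

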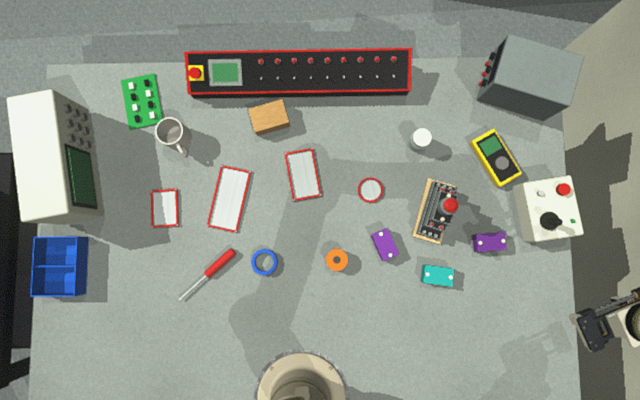

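The stack is at top px (437,210), with the red button at (451,206). The frames are at (165,208) short, (230,199) long, (304,175) medium and (370,190) round. The mug is at (170,132). The purple boxes at (385,245) and (490,243) and the turquoise one at (437,275) are look-alikes to leave alone.

```bash
cat > h.py <<'E'
import numpy as np,cv2
from scipy.spatial.transform import Rotation as R
def ray(c,px,z):
    px=np.atleast_2d(np.asarray(px,float));W=np.asarray(c["world_to_cam"]);Rm,t=W[:3,:3],W[:3,3]
    d=np.c_[px,np.ones(len(px))]@np.linalg.inv(c["mtx"]).T@Rm; o=-Rm.T@t
    return o+d*((z-o[2])/d[:,2])[:,None]
def proj(c,p):
    W=np.asarray(c["world_to_cam"]);q=(np.atleast_2d(p)@W[:3,:3].T+W[:3,3])@np.asarray(c["mtx"]).T
    return q[:,:2]/q[:,2:]
def red(im):
    h=cv2.cvtColor(im,cv2.COLOR_RGB2HSV);return (((h[...,0]<8)|(h[...,0]>172))&(h[...,1]>120)&(h[...,2]>60)).astype(np.uint8)*255
def rect(xy):
    (cx,cy),(a,b),th=cv2.minAreaRect((np.asarray(xy)*1000).astype(np.float32))
    if a<b:a,b,th=b,a,th+90
    return np.round([cx,cy,a,b,(th+90)%180-90],1)   # mm, deg of long axis
def blobs(c,m,z,amin=60):
    for q in cv2.findContours(m,cv2.RETR_EXTERNAL,cv2.CHAIN_APPROX_NONE)[0]:
        if len(q)>amin**.5*2: print(q.reshape(-1,2).mean(0).round(),rect(ray(c,q.reshape(-1,2),z)[:,:2]).tolist())
E
python3 - <<'E'
from h import *
for n in("top","scene"):
    c=dict(np.load(n+"0.npz"));print(n);blobs(c,red(c["image"]),.009)
    im=c["image"][:,:,::-1]
    cr=im[165:260,400:520] if n=="top" else im[130:205,200:290]
    cv2.imwrite(f"pics/{n}_crop.png",cv2.resize(cr,None,fx=5,fy=5,interpolation=cv2.INTER_CUBIC))
a=[cv2.imread(f"pics/{n}_crop.png") for n in("top","scene")]
print([x.shape for x in a])
a=[cv2.resize(x,(395,int(x.shape[0]*395/x.shape[1]))) for x in a]
H=max(x.shape[0] for x in a)
cv2.imwrite("pics/crops.png",np.hstack([cv2.copyMakeBorder(x,0,H-x.shape[0],0,5,0) for x in a]))
E
```

```text
top
[219. 263.] [361.0, 224.0, 100.1, 23.8, -48.3]
[451. 205.] [515.5, -421.3, 39.5, 36.1, -2.1]
[164. 208.] [516.3, 382.6, 107.2, 76.2, 3.0]
[563. 189.] [558.3, -734.9, 38.9, 30.9, 89.4]
[370. 190.] [560.0, -198.0, 67.9, 67.3, -1.0]
[229. 198.] [541.2, 200.5, 177.5, 87.8, -12.5]
[302. 174.] [607.9, -8.7, 140.1, 81.8, 10.1]
[298.  71.] [909.3, 5.8, 661.7, 132.1, -89.9]
scene
[451. 281.] [518.3, 385.3, 109.3, 75.8, 3.6]
[286. 320.] [866.7, -23.3, 666.0, 107.7, -89.9]
[393. 262.] [542.9, 202.4, 179.9, 89.1, -12.6]
[325. 250.] [610.4, -6.2, 141.6, 83.1, 10.0]
[422. 221.] [358.3, 223.0, 103.6, 29.1, -49.9]
[283. 215.] [563.3, -195.9, 68.8, 68.7, 29.2]
[242. 149.] [390.3, -487.7, 40.8, 37.5, 35.0]
[165. 142.] [504.2, -763.8, 44.7, 30.0, 40.5]
[549.  18.] [-1002.8, 308.8, 237.5, 134.9, 0.4]
[446.  27.] [-761.3, -151.8, 362.1, 208.8, 10.7]
[338.   6.] [-609.5, -618.5, 225.3, 18.2, -89.9]
[(475, 600, 3), (375, 450, 3)]
```

View pics/crops.png

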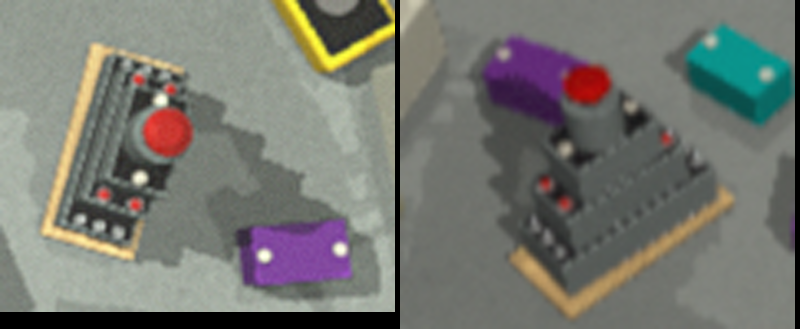

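The stack shows the red button on a grey cylinder, then the grey short box with white buttons, the medium box with red lamps, and the long box with steel toggles on plywood. The grey in-stack short box is the one meant, because the purple and turquoise boxes stand separately on the table. Next I triangulate the button and look from the wrist.

```bash
python3 - <<'E'
from h import *
from bench import robot
t=dict(np.load("top0.npz"));s=dict(np.load("scene0.npz"))
for c,p in((t,(451,205)),(s,(242,149))):
    for z in(.17,.18,.19):print(z,ray(c,p,z)[0].round(4))
r=R.from_quat(robot.sense()["orientation"]);print(r.as_matrix().round(3).tolist())
c=robot.capture("wrist");Ti=np.linalg.inv(c["world_to_cam"]);print(c["mtx"].round(1).tolist(),(r.as_matrix().T@(Ti[:3,3]-robot.sense()["ee_pos"])).round(3),(r.as_matrix().T@Ti[:3,:3]).round(2).tolist())
E
```

```text
0.17 [ 0.5028 -0.3805  0.17  ]
0.18 [ 0.5021 -0.3778  0.18  ]
0.19 [ 0.5013 -0.3752  0.19  ]
0.17 [ 0.4954 -0.3826  0.17  ]
0.18 [ 0.502 -0.376  0.18 ]
0.19 [ 0.5085 -0.3695  0.19  ]
[[0.933, 0.359, -0.001], [0.359, -0.933, 0.001], [-0.0, -0.001, -1.0]]
[[327.3, 0.0, 320.4], [0.0, 327.3, 200.7], [0.0, 0.0, 1.0]] [ 0.069  0.    -0.15 ] [[0.0, -0.97, -0.25], [1.0, 0.0, -0.0], [0.0, -0.25, 0.97]]
```

Call:
drive_tool:
  targets:
    - [8,-4.5,-6,0,0,8,1]
    - [33.3,-19.2,-10,0,0,36,1]
    - [33.3,-19.2,-10,0,0,36,1]
    - [33.3,-19.2,-10,0,0,36,1]
    - [33.3,-19.2,-10,0,0,36,1]
    - [33.3,-19.2,-10,0,0,36,1]
    - [33.3,-19.2,-10,0,0,36,1]
    - [33.3,-19.2,-10,0,0,36,1]
    - [33.3,-19.2,-10,0,0,36,1]
    - [33.3,-19.2,-10,0,0,36,1]
    - [33.3,-19.2,-10,0,0,36,1]
    - [33.3,-19.2,-10,0,0,36,1]
  squeeze: 25

```text
t: 1.15
ee_pos: [0.5031, -0.3766, 0.3357]
orientation: [0.992, -0.129, 0.0, -0.0]
force: [-0.4, -0.8, -0.2]
grip_width: 0.0926
grip_force: 0.0
```

```bash
python3 - <<'E'
from h import *
from bench import robot
s=robot.sense();print(s["t"],s["ee_pos"].round(4) if hasattr(s["ee_pos"],'round') else s["ee_pos"],R.from_quat(s["orientation"]).as_matrix().round(3).tolist(),s["joint_velocities"])
c=robot.capture("wrist");np.savez("w1.npz",**c);cv2.imwrite("pics/w1.png",c["image"][:,:,::-1])
E
```

```text
1.15 [ 0.5031 -0.3766  0.3357] [[0.967, -0.255, 0.0], [-0.255, -0.967, 0.0], [0.0, -0.0, -1.0]] [ 0.04207889  0.00490665  0.03981872  0.01203854  0.00716238 -0.00173142
  0.01107828]
```

View pics/w1.png

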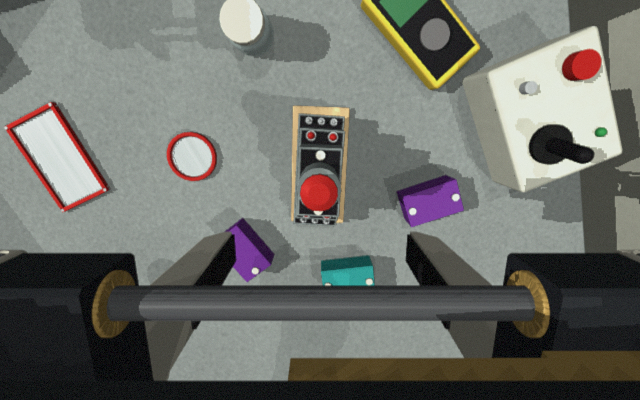

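The wrist view shows the button at (319,192), the short module's white buttons at (320,155) and (318,212), the medium's lamps near (311,137) and (333,137), and the board edges at x≈292–349. The stack lies almost along the tool x axis.

```bash
python3 - <<'E'
from h import *
c=dict(np.load("w1.npz"));im=c["image"]
print("red .18");blobs(c,red(im),.18,30)
h=cv2.cvtColor(im,cv2.COLOR_RGB2HSV)
wh=((h[...,1]<60)&(h[...,2]>170)).astype(np.uint8)*255;m=np.zeros_like(wh);m[95:230,285:355]=255
for q in cv2.findContours(wh&m,cv2.RETR_EXTERNAL,cv2.CHAIN_APPROX_NONE)[0]:
    p=q.reshape(-1,2).mean(0);print("white",p.round(1),len(q),ray(c,p,.14)[0].round(4))
wood=((h[...,0]>8)&(h[...,0]<25)&(h[...,1]>70)&(h[...,2]>110)).astype(np.uint8)*255
print("wood .01");blobs(c,wood&m,.01,100)
t=dict(np.load("top0.npz"));h=cv2.cvtColor(t["image"],cv2.COLOR_RGB2HSV)
wood=((h[...,0]>8)&(h[...,0]<25)&(h[...,1]>70)&(h[...,2]>110)).astype(np.uint8)*255;wood[:,:400]=0
print("top wood");blobs(t,wood,.01,100)
E
```

```text
red .18
[318. 193.] [501.8, -374.4, 35.5, 35.4, 75.3]
[333. 136.] [549.2, -400.7, 5.5, 4.5, 75.3]
[310. 135.] [555.7, -381.1, 5.4, 4.6, -15.1]
[191. 156.] [564.9, -268.6, 45.4, 45.2, 68.5]
[ 58. 156.] [594.9, -147.2, 90.0, 55.6, 10.1]
[581.  65.] [553.3, -624.3, 32.4, 24.5, 87.3]
white [325.  222.8] 4 [ 0.4575 -0.3698  0.14  ]
white [314. 222.] 1 [ 0.4614 -0.3582  0.14  ]
white [302.5 221. ] 2 [ 0.4658 -0.3462  0.14  ]
white [312.  220.5] 2 [ 0.4637 -0.3565  0.14  ]
white [317.6 212.2] 17 [ 0.4713 -0.365   0.14  ]
white [320.1 154.9] 24 [ 0.5315 -0.3837  0.14  ]
white [335. 140.] 1 [ 0.5425 -0.4026  0.14  ]
white [332.  132.2] 8 [ 0.5509 -0.4015  0.14  ]
white [336. 123.] 1 [ 0.5589 -0.4078  0.14  ]
white [323. 123.] 1 [ 0.5623 -0.3949  0.14  ]
white [323. 120.] 1 [ 0.5652 -0.3957  0.14  ]
white [319.  120.7] 6 [ 0.5656 -0.3915  0.14  ]
white [333.1 120.6] 19 [ 0.562  -0.4055  0.14  ]
white [310.5 118.5] 2 [ 0.5699 -0.3836  0.14  ]
white [306.7 119.6] 7 [ 0.5699 -0.3796  0.14  ]
wood .01
[319. 156.] [501.6, -373.5, 168.7, 79.4, -16.9]
top wood
[446. 184.] [575.8, -410.8, 46.4, 4.3, 73.1]
[502. 183.] [577.8, -571.6, 59.0, 20.8, -87.6]
[425. 217.] [500.5, -373.7, 170.1, 80.5, -16.7]
[474. 148.] [675.9, -492.0, 41.6, 7.8, 27.1]
```

Call:
drive_tool:
  targets:
    - [-0.15,-0.13,4,0,0,2.2,1]
    - [-0.15,-0.13,8,0,0,2.2,1]
    - [-0.15,-0.13,12,0,0,2.2,1]
    - [-0.15,-0.13,15,0,0,2.2,1]
    - [-0.15,-0.13,17,0,0,2.2,1]
    - [-0.15,-0.13,17.8,0,0,2.2,1]
    - [-0.15,-0.13,17.8,0,0,2.2,1]
    - [-0.15,-0.13,17.8,0,0,2.2,1]

```text
t: 1.87
ee_pos: [0.5003, -0.3777, 0.158]
orientation: [0.989, -0.15, -0.0, 0.0]
force: [0.4, -0.5, 0.3]
grip_width: 0.0931
grip_force: 0.0
```

Call:
drive_tool:
  targets:
    - [0,0,0,0,0,0,0.7]
    - [0,0,0,0,0,0,0.55]
    - [0,0,0,0,0,0,0.5]
    - [0,0,0,0,0,0,0.45]
    - [0,0,0,0,0,0,0.4]
    - [0,0,0,0,0,0,0.3]
    - [0,0,0,0,0,0,0.3]
    - [0,0,0,0,0,0,0.3]
  squeeze: 15

```text
t: 2.53
ee_pos: [0.501, -0.3763, 0.1577]
orientation: [0.989, -0.149, -0.0, -0.0]
force: [-0.0, 1.7, 1.8]
grip_width: 0.0441
grip_force: 0.8
```

Call:
drive_tool:
  targets:
    - [0,0,0,0,0,0,0.2]
    - [0,0,0,0,0,0,0.2]
    - [0,0,0,0,0,0,0.2]
    - [0,0,-0.3,0,0,0,0.2]
    - [0,0,-1,0,0,0,0.2]
    - [0,0,-2.5,0,0,0,0.2]
    - [0,0,-4,0,0,0,0.2]
    - [0,0,-4,0,0,0,0.2]

```text
t: 3.2
ee_pos: [0.5018, -0.3776, 0.2005]
orientation: [0.989, -0.15, 0.002, 0.001]
force: [0.9, -1.2, -0.4]
grip_width: 0.0436
grip_force: 15.0
```

```bash
cat > st.py <<'E'
from h import *
from bench import robot
def st():
    s=robot.sense();p=np.array(s["ee_pos"]);M=R.from_quat(s["orientation"]).as_matrix()
    print("t",s["t"],"ee",(p*1000).round(1),"yaw",np.degrees(np.arctan2(M[1,0],M[0,0])).round(2),"w",round(s["grip_width"],4),"gf",round(s["grip_force"],1),"F",np.round(s["force"],1),"j7",np.round(s["joint_pos"][6],2));return p,M
def go(x,y,z=None,yaw=None): # mm, deg -> tool-frame cm / wz
    p,M=st();d=M.T@(np.array([x,y,p[2]*1000 if z is None else z])/1000-p)*100
    y0=np.degrees(np.arctan2(M[1,0],M[0,0]));w=0 if yaw is None else ((y0-yaw)+90)%180-90
    print("move cm",d.round(2),"wz",round(w,2))
E
python3 -c "
from st import *
go(561.5,-197,120)
c=robot.capture('wrist');np.savez('w2.npz',**c);cv2.imwrite('pics/w2.png',c['image'][:,:,::-1])"
```

```text
t 3.2 ee [ 501.8 -377.6  200.5] yaw -17.21 w 0.0436 gf 15.0 F [ 0.9 -1.2 -0.4] j7 -1.22
move cm [  0.33 -19.03   8.03] wz 0
```

Call:
drive_tool:
  targets:
    - [0.1,-2,0,0,0,0,0.2]
    - [0.1,-5,0,0,0,0,0.2]
    - [0.2,-8.5,1,0,0,0,0.2]
    - [0.2,-12,3,0,0,0,0.2]
    - [0.3,-15,5,0,0,0,0.2]
    - [0.33,-17.5,7,0,0,0,0.2]
    - [0.33,-18.7,8,0,0,0,0.2]
    - [0.33,-19,8,0,0,0,0.2]
    - [0.33,-19,8,0,0,0,0.2]
    - [0.33,-19,8,0,0,0,0.2]
    - [0.33,-19,8,0,0,0,0.2]

```text
t: 4.17
ee_pos: [0.56, -0.1984, 0.1187]
orientation: [0.989, -0.151, 0.001, 0.001]
force: [-0.7, -0.5, -1.1]
grip_width: 0.0441
grip_force: 15.0
```

```bash
python3 -c "
from st import *
go(561.5,-197,60)
c=robot.capture('wrist');np.savez('w2.npz',**c);cv2.imwrite('pics/w2.png',c['image'][:,:,::-1])
print('frame plane');blobs(c,red(c['image']),.009)
c=dict(np.load('w1.npz'));print('w1');blobs(c,red(c['image']),.009)
"
```

```text
t 4.1667 ee [ 560.  -198.4  118.7] yaw -17.34 w 0.0441 gf 15.0 F [-0.7 -0.5 -1.1] j7 -1.5
move cm [ 0.09 -0.18  5.87] wz 0
frame plane
[320. 322.] [453.5, -165.0, 25.3, 2.1, 72.7]
[320. 269.] [508.1, -182.1, 73.7, 40.3, 72.7]
[317. 185.] [570.6, -199.3, 70.8, 54.7, 75.3]
[637. 162.] [517.1, -448.9, 10.7, 3.1, -3.7]
[ 72. 189.] [614.5, -7.9, 129.5, 86.3, 9.8]
w1
[318. 193.] [463.8, -363.1, 55.4, 55.2, 75.3]
[333. 136.] [537.7, -404.1, 8.6, 7.0, 75.3]
[310. 135.] [548.0, -373.5, 8.4, 7.2, -15.1]
[191. 156.] [562.3, -198.1, 70.8, 70.5, 68.5]
[ 58. 156.] [609.0, -8.8, 140.4, 86.7, 10.1]
[581.  65.] [544.2, -752.9, 50.6, 38.1, 87.3]
```

View pics/w2.png

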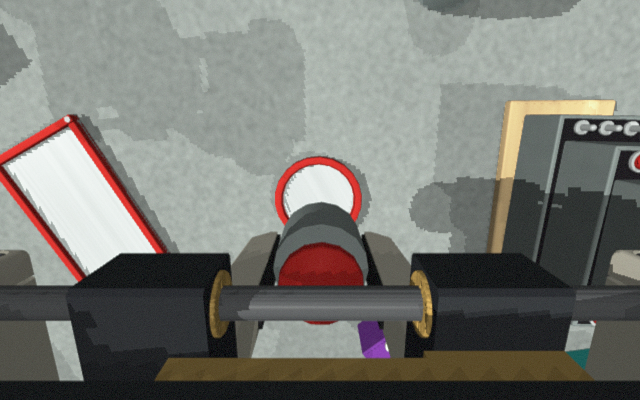

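Call:
drive_tool:
  targets:
    - [0.17,-0.12,2,0,0,0,0.2]
    - [0.17,-0.12,4.5,0,0,0,0.2]
    - [0.17,-0.12,6.5,0,0,0,0.2]
    - [0.17,-0.12,7.6,0,0,0,0.2]
    - [0.17,-0.12,8.1,0,0,0,0.2]
    - [0.17,-0.12,8.4,0,0,0,0.2]
    - [0.17,-0.12,8.4,0,0,0,0.2]
    - [0.17,-0.12,8.4,0,0,0,0.2]

```text
t: 4.88
ee_pos: [0.5626, -0.1957, 0.0345]
orientation: [0.989, -0.15, 0.001, 0.0]
force: [0.2, -0.5, -1.4]
grip_width: 0.0438
grip_force: 15.0
```

```bash
python3 -c "
from st import *
go(562,-197.7,32)"
```

```text
t 4.8833 ee [ 562.6 -195.7   34.5] yaw -17.2 w 0.0438 gf 15.0 F [ 0.2 -0.5 -1.4] j7 -1.49
move cm [0.   0.21 0.25] wz 0
```

Call:
drive_tool:
  targets:
    - [0,0.1,0.1,0,0,0,0.2]
    - [0,0.1,0.2,0,0,0,0.2]
    - [0,0.1,0.3,0,0,0,0.2]
    - [0,0.1,0.3,0,0,0,0.2]
    - [0,0.1,0.3,0,0,0,0.2]

```text
t: 5.3
ee_pos: [0.5622, -0.1965, 0.0315]
orientation: [0.989, -0.149, 0.001, 0.0]
force: [-0.9, 0.1, 6.5]
grip_width: 0.044
grip_force: 15.0
```

Call:
drive_tool:
  targets:
    - [0,0.1,0,0,0,0,0.5]
    - [0,0,0,0,0,0,0.55]
    - [0,0,0,0,0,0,0.65]
    - [0,0,0,0,0,0,0.7]
    - [0,0,0,0,0,0,0.7]
    - [0,0,0,0,0,0,0.75]

```text
t: 5.8
ee_pos: [0.5618, -0.1962, 0.0305]
orientation: [0.989, -0.149, -0.0, 0.0]
force: [-1.3, -0.7, 0.2]
grip_width: 0.0675
grip_force: 0.0
```

Call:
drive_tool:
  targets:
    - [0,0,-1,0,0,0,0.75]
    - [0,0,-3,0,0,0,0.75]
    - [0,0,-6,0,0,0,0.8]
    - [0,0,-10,0,0,0,1]
    - [0,0,-14,0,0,0,1]
    - [0,0,-18,0,0,0,1]
    - [0,0,-21,0,0,0,1]
    - [0,0,-22,0,0,0,1]
    - [0,0,-22,0,0,0,1]

```text
t: 6.55
ee_pos: [0.5629, -0.1967, 0.2542]
orientation: [0.989, -0.149, 0.003, 0.0]
force: [-0.4, 0.0, -0.9]
grip_width: 0.0929
grip_force: 0.0
```

```bash
python3 -c "
from st import *
go(501.4,-374.4,300,-17.3)
c=robot.capture('wrist');np.savez('w3.npz',**c);cv2.imwrite('pics/w3.png',c['image'][:,:,::-1])
"
```

```text
t 6.55 ee [ 562.9 -196.7  254.2] yaw -17.19 w 0.0929 gf 0.0 F [-0.4  0.  -0.9] j7 -1.54
move cm [-0.6  18.79 -4.59] wz 0.11
```

View pics/w3.png

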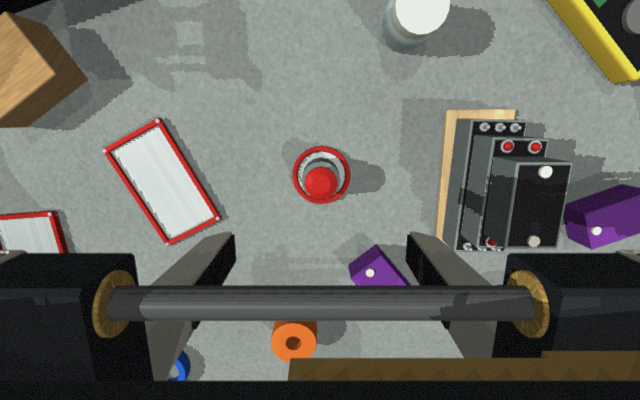

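The station is seated inside its frame at (321,175). Its button is offset only by parallax. Back to the stack, whose short box with white buttons is at (545,172) and (533,241).

Call:
drive_tool:
  targets:
    - [-0.1,2,-1,0,0,0,1]
    - [-0.2,6,-2,0,0,0,1]
    - [-0.4,10,-3,0,0,0,1]
    - [-0.5,14,-4,0,0,0,1]
    - [-0.6,17.5,-4.6,0,0,0,1]
    - [-0.6,18.8,-4.6,0,0,0,1]
    - [-0.6,18.8,-4.6,0,0,0,1]
    - [-0.6,18.8,-4.6,0,0,0,1]
    - [-0.6,18.8,-4.6,0,0,0,1]

```text
t: 7.35
ee_pos: [0.5009, -0.3722, 0.2949]
orientation: [0.989, -0.149, -0.001, -0.001]
force: [0.6, 0.7, -0.8]
grip_width: 0.0928
grip_force: 0.0
```

```bash
cat > look.py <<'E'
from st import *
import sys
n=sys.argv[1];ztop=float(sys.argv[2])
c=robot.capture('wrist');np.savez(n+'.npz',**c);cv2.imwrite(f'pics/{n}.png',c['image'][:,:,::-1])
g=cv2.cvtColor(c['image'],cv2.COLOR_RGB2HSV)
a=proj(c,ray(c,(320,170),ztop))[0]
# black face: dark pixels; contours near the middle
m=((g[...,2]<60)).astype(np.uint8)*255;m[252:]=0
m=cv2.morphologyEx(m,cv2.MORPH_CLOSE,np.ones((7,7)))
for q in cv2.findContours(m,cv2.RETR_EXTERNAL,cv2.CHAIN_APPROX_NONE)[0]:
    if cv2.contourArea(q)>600: print('dark',q.reshape(-1,2).mean(0).round(),rect(ray(c,q.reshape(-1,2),ztop)[:,:2]))
w=((g[...,1]<60)&(g[...,2]>150)).astype(np.uint8)*255;w[252:]=0
for q in cv2.findContours(w,cv2.RETR_EXTERNAL,cv2.CHAIN_APPROX_NONE)[0]:
    p=q.reshape(-1,2).mean(0)
    if 15<cv2.contourArea(q)<400 and 200<p[0]<440:print('white',p.round(1),cv2.contourArea(q),(ray(c,p,ztop+.01)[0]*1000).round(1))
E
python3 -c "
from st import *
st()"; python3 look.py w4 .13
```

```text
t 7.35 ee [ 500.9 -372.2  294.9] yaw -17.09 w 0.0928 gf 0.0 F [ 0.6  0.7 -0.8] j7 -1.22
dark [321. 177.] [ 513.5 -377.3  114.2   45.4  -18.5]
dark [596. 136.] [ 474.7 -638.4   79.9   39.6   73. ]
dark [440.  22.] [ 618.8 -516.9   75.6   47.9   29. ]
white [322.5 218.5] 70.0 [ 473.2 -365.6  140. ]
white [426.4 213. ] 45.0 [ 449.  -463.7  140. ]
white [322.8 155.7] 76.5 [ 531.6 -383.7  140. ]
white [335.9 117.8] 26.5 [ 560.7 -405.   140. ]
white [322.  117.7] 23.0 [ 564.5 -393.   140. ]
white [308.2 117.1] 20.0 [ 568.6 -381.3  140. ]
```

View pics/w4.png

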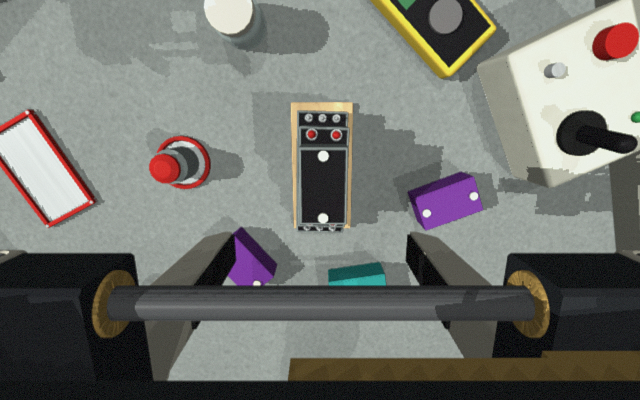

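Call:
drive_tool:
  targets:
    - [0.2,0.17,4,0,0,0,1]
    - [0.2,0.17,8,0,0,0,1]
    - [0.2,0.17,12,0,0,0,1]
    - [0.2,0.17,15,0,0,0,1]
    - [0.2,0.17,17,0,0,0,0.9]
    - [0.2,0.17,17.8,0,0,0,0.8]
    - [0.2,0.17,17.8,0,0,0,0.75]
    - [0.2,0.17,17.8,0,0,0,0.7]

```text
t: 8.07
ee_pos: [0.5027, -0.3756, 0.119]
orientation: [0.989, -0.149, 0.0, -0.0]
force: [-0.6, -1.1, -0.5]
grip_width: 0.0705
grip_force: 0.0
```

Call:
drive_tool:
  targets:
    - [0,0,0,0,0,0,0.6]
    - [0,0,0,0,0,0,0.55]
    - [0,0,0,0,0,0,0.5]
    - [0,0,0,0,0,0,0.45]
    - [0,0,0,0,0,0,0.4]
    - [0,0,0,0,0,0,0.3]
    - [0,0,0,0,0,0,0.3]
    - [0,0,0,0,0,0,0.3]
  squeeze: 20

```text
t: 8.73
ee_pos: [0.5026, -0.3764, 0.1199]
orientation: [0.989, -0.149, 0.001, 0.0]
force: [-0.4, 2.4, 7.3]
grip_width: 0.048
grip_force: 20.0
```

Call:
drive_tool:
  targets:
    - [0,0,-0.5,0,0,0,0.3]
    - [0,0,-2,0,0,0,0.3]
    - [0,0,-4.5,0,0,0,0.3]
    - [0,0,-7,0,0,0,0.3]
    - [-0.3,-1,-8,0,0,0,0.3]
    - [-0.8,-3,-8,0,0,0,0.3]
    - [-1.7,-6,-8,0,0,0,0.3]
    - [-2.8,-9.7,-8,0,0,0,0.3]
    - [-3.9,-13.5,-8,0,0,0,0.3]
    - [-5,-17.3,-8,0,0,0,0.3]
    - [-6.1,-21.1,-8,0,0,0,0.3]
    - [-7.2,-24.9,-8,0,0,0,0.3]

```text
t: 9.73
ee_pos: [0.5058, -0.1147, 0.1984]
orientation: [0.989, -0.149, -0.0, -0.0]
force: [-0.2, 0.4, -1.6]
grip_width: 0.0476
grip_force: 20.0
```

Call:
drive_tool:
  targets:
    - [-1.1,-3.8,0,0,0,0,0.3]
    - [-2.2,-7.6,0,0,0,-2,0.3]
    - [-3.3,-11.4,0,0,0,-4,0.3]
    - [-4.4,-15.2,0,0,0,-6,0.3]
    - [-5.5,-19,0,0,0,-8,0.3]
    - [-6.6,-22.8,0,0,0,-10,0.3]
    - [-7.7,-26.6,0,0,0,-12,0.3]
    - [-8.8,-30.4,0,0,0,-14,0.3]
    - [-9.9,-34.2,0,0,0,-16,0.3]
    - [-11,-38,0,0,0,-18,0.3]
    - [-12,-41.4,0,0,0,-19.5,0.3]
    - [-12.8,-44,0,0,0,-20.3,0.3]

```text
t: 10.73
ee_pos: [0.5127, 0.345, 0.1982]
orientation: [1.0, 0.029, -0.0, -0.001]
force: [0.9, -0.1, -0.8]
grip_width: 0.0482
grip_force: 20.0
```

```bash
python3 -c "
from st import *
go(517.3,384,100,3.2)
c=robot.capture('wrist');np.savez('w5.npz',**c);cv2.imwrite('pics/w5.png',c['image'][:,:,::-1])
blobs(c,red(c['image']),.009)
"
```

```text
t 10.7333 ee [512.7 345.  198.2] yaw 3.37 w 0.0482 gf 20.0 F [ 0.9 -0.1 -0.8] j7 -2.13
move cm [ 0.69 -3.85  9.83] wz 0.17
[386. 337.] [328.8, 256.4, 29.4, 12.1, 22.3]
[275. 159.] [517.7, 384.8, 105.2, 75.5, 3.4]
[635. 129.] [588.0, 34.1, 114.1, 13.2, 17.1]
[460. 155.] [542.6, 202.9, 177.4, 89.5, -12.6]
```

View pics/w5.png

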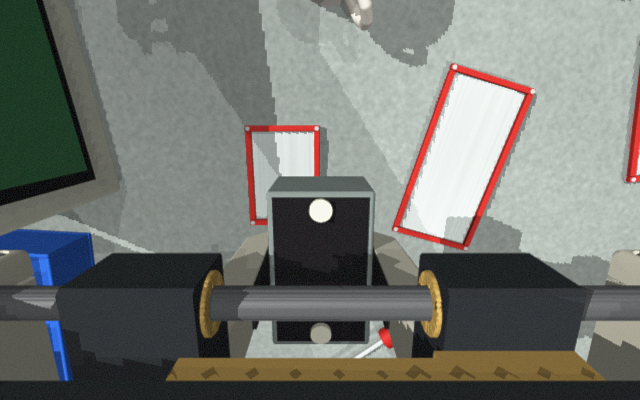

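The frame is measured at (517.7,384.5) with yaw 3.3°. The module is level and aligned in the grip. Descending.

Call:
drive_tool:
  targets:
    - [0.3,-1.5,0,0,0,0,0.3]
    - [0.7,-3,1,0,0,0,0.3]
    - [0.7,-3.9,3,0,0,0,0.3]
    - [0.7,-3.9,6,0,0,0,0.3]
    - [0.7,-3.9,9,0,0,0,0.3]
    - [0.7,-3.9,12,0,0,0,0.3]
    - [0.7,-3.9,14,0,0,0,0.3]
    - [0.7,-3.9,15,0,0,0,0.3]
    - [0.7,-3.9,15,0,0,0,0.3]
    - [0.7,-3.9,15,0,0,0,0.3]

```text
t: 11.62
ee_pos: [0.5195, 0.3801, 0.0484]
orientation: [1.0, 0.027, -0.0, 0.0]
force: [0.1, -0.1, -1.0]
grip_width: 0.0477
grip_force: 20.0
```

```bash
python3 -c "
from st import *
go(517.7,384.5,33.5,3.3)"
```

```text
t 11.6167 ee [519.5 380.1  48.4] yaw 3.07 w 0.0477 gf 20.0 F [ 0.1 -0.1 -1. ] j7 -2.16
move cm [-0.16 -0.45  1.49] wz -0.23
```

Call:
drive_tool:
  targets:
    - [-0.15,-0.42,0.2,0,0,0,0.3]
    - [-0.15,-0.42,0.6,0,0,0,0.3]
    - [-0.15,-0.42,0.9,0,0,0,0.3]
    - [-0.15,-0.42,1.1,0,0,0,0.3]
    - [-0.15,-0.42,1.3,0,0,0,0.3]
    - [-0.15,-0.42,1.4,0,0,0,0.3]
    - [-0.15,-0.42,1.5,0,0,0,0.3]
    - [-0.15,-0.42,1.5,0,0,0,0.3]

```text
t: 12.28
ee_pos: [0.5176, 0.3844, 0.0339]
orientation: [1.0, 0.027, -0.0, -0.0]
force: [-0.3, 0.1, 3.0]
grip_width: 0.048
grip_force: 20.0
```

Call:
drive_tool:
  targets:
    - [0,0,0.05,0,0,0,0.55]
    - [0,0,0.05,0,0,0,0.6]
    - [0,0,0.05,0,0,0,0.65]
    - [0,0,0.05,0,0,0,0.7]
    - [0,0,0.05,0,0,0,0.75]
    - [0,0,0.05,0,0,0,0.75]

```text
t: 12.78
ee_pos: [0.5176, 0.3845, 0.0331]
orientation: [1.0, 0.027, 0.0, -0.0]
force: [0.2, 0.3, -0.0]
grip_width: 0.0694
grip_force: 0.0
```

Call:
drive_tool:
  targets:
    - [0,0,-1,0,0,0,0.75]
    - [0,0,-3,0,0,0,0.75]
    - [0,0,-6,0,0,0,0.8]
    - [0,0,-10,0,0,0,1]
    - [0,0,-14,0,0,0,1]
    - [0,0,-18,0,0,0,1]
    - [0,0,-21,0,0,0,1]
    - [0,0,-22,0,0,0,1]

```text
t: 13.45
ee_pos: [0.5191, 0.3854, 0.2593]
orientation: [1.0, 0.027, 0.003, -0.002]
force: [0.6, -0.4, 0.6]
grip_width: 0.0924
grip_force: 0.0
```

```bash
cp pics/w5.png /dev/null; python3 look.py w6 .044; python3 -c "
from st import *
c=dict(np.load('w6.npz'));blobs(c,red(c['image']),.009)
go(501.5,-374.2,255,-17.2)"
```

```text
dark [322. 182.] [515.3 384.3  70.6  41.8   3. ]
dark [105.  88.] [588.5 614.7 216.  101.5  10.2]
white [308.3 204.5] 117.0 [492.1 398.5  54. ]
white [322.1 156. ] 54.0 [547.2 386.1  54. ]
white [332.1 142.5] 213.0 [562.3 376.2  54. ]
white [428.6  69.7] 18.5 [640.5 282.9  54. ]
white [394.6  25. ] 287.0 [679.8 321.9  54. ]
white [373.6   3.2] 312.5 [697.8 344.4  54. ]
[321. 168.] [517.3, 384.7, 105.4, 75.8, 3.6]
[472. 159.] [542.6, 202.9, 177.3, 89.5, -12.6]
[625. 122.] [601.8, 28.7, 141.4, 29.9, 16.4]
t 13.5 ee [519.1 385.4 258.9] yaw 3.1 w 0.0929 gf 0.0 F [0.5 0.2 1.3] j7 -2.18
move cm [-5.870e+00  7.576e+01 -1.000e-02] wz 20.3
```

View pics/w6.png

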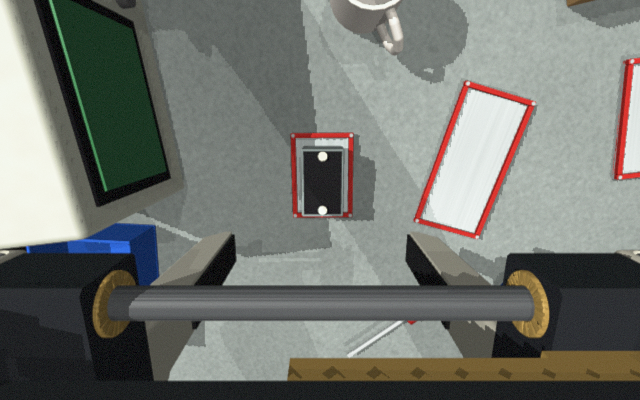

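The short module sits inside its frame at (323,182), centre within 2 mm. Returning for the medium module.

Call:
drive_tool:
  targets:
    - [-0.1,1.5,-1,0,0,0,1]
    - [-0.4,5,-2,0,0,0,1]
    - [-0.7,9,-3,0,0,0,1]
    - [-1,13,-4,0,0,0,1]
    - [-1.3,17,-4,0,0,0,1]
    - [-1.6,21,-4,0,0,0,1]
    - [-1.9,25,-4,0,0,0,1]
    - [-2.2,29,-4,0,0,0,1]
    - [-2.6,33,-4,0,0,0,1]
    - [-2.9,37,-4,0,0,0,1]
    - [-3.2,41,-4,0,0,0,1]
    - [-3.5,45,-4,0,0,0,1]

```text
t: 14.5
ee_pos: [0.505, -0.0694, 0.2919]
orientation: [1.0, 0.027, -0.001, 0.0]
force: [0.9, -0.0, -0.9]
grip_width: 0.0929
grip_force: 0.0
```

Call:
drive_tool:
  targets:
    - [-0.3,4,0,0,0,3,1]
    - [-0.6,8,0,0,0,6,1]
    - [-0.9,12,0,0,0,9,1]
    - [-1.2,16,0,0,0,12,1]
    - [-1.5,20,0,0,0,15,1]
    - [-1.8,24,0,0,0,18,1]
    - [-2.1,28,0,0,0,20.3,1]
    - [-2.4,30.8,0,0,0,20.3,1]
    - [-2.4,30.8,0,0,0,20.3,1]
    - [-2.4,30.8,0,0,0,20.3,1]
    - [-2.4,30.8,0,0,0,20.3,1]
    - [-2.4,30.8,0,0,0,20.3,1]

```text
t: 15.5
ee_pos: [0.4996, -0.3741, 0.2923]
orientation: [0.989, -0.149, -0.001, -0.001]
force: [-0.9, 0.3, 0.0]
grip_width: 0.0927
grip_force: 0.0
```

```bash
python3 look.py w7 .09; python3 -c "
from st import *
c=dict(np.load('w7.npz'));print('lamps');blobs(c,red(c['image']),.1,20)
go(502,-374.5,77,-17.2)"
```

```text
dark [319. 178.] [ 506.7 -374.8  128.9   49.8  -18.6]
dark [596. 136.] [ 462.6 -669.5   90.1   44.4   72.9]
dark [439.  22.] [ 624.3 -532.9   84.4   53.4   29. ]
white [425. 213.] 48.0 [ 433.7 -473.   100. ]
white [281.8 180.6] 19.0 [ 513.6 -335.2  100. ]
white [334.  132.8] 17.5 [ 545.1 -402.4  100. ]
white [308.6 132.9] 20.5 [ 552.7 -377.6  100. ]
white [334.  117.4] 32.0 [ 559.8 -406.8  100. ]
white [320.1 117.2] 24.5 [ 564.1 -393.4  100. ]
white [305.9 116.7] 20.5 [ 568.8 -379.7  100. ]
white [383.   23.9] 19.0 [ 628.4 -475.5  100. ]
lamps
[330. 222.] [454.2, -371.0, 6.9, 6.6, -16.8]
[307. 221.] [462.7, -347.2, 6.9, 6.6, -17.5]
[ 39. 202.] [568.5, -75.2, 95.3, 48.0, 44.9]
[161. 168.] [563.5, -218.1, 32.9, 29.7, 73.0]
[186. 160.] [563.3, -242.9, 55.4, 49.7, 1.1]
[334. 134.] [543.8, -401.8, 7.2, 6.4, 28.7]
[309. 134.] [552.0, -377.7, 6.5, 6.4, -62.8]
[ 49. 150.] [609.1, -117.9, 114.5, 36.7, 27.3]
[615.  40.] [549.6, -683.9, 43.0, 30.6, 82.0]
t 15.55 ee [ 499.9 -374.   292.7] yaw -17.08 w 0.0927 gf 0.0 F [ 0.8 -0.3 -0.4] j7 -1.13
move cm [2.400e-01 1.000e-02 2.157e+01] wz 0.12
```

View pics/w7.png

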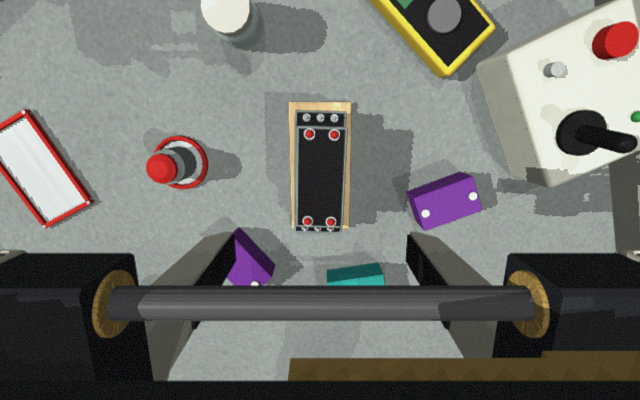

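Call:
drive_tool:
  targets:
    - [0.33,-0.06,4,0,0,1.4,1]
    - [0.33,-0.06,8,0,0,1.4,1]
    - [0.33,-0.06,12,0,0,1.4,1]
    - [0.33,-0.06,16,0,0,1.4,1]
    - [0.33,-0.06,19,0,0,1.4,1]
    - [0.33,-0.06,20.7,0,0,1.4,0.9]
    - [0.33,-0.06,21.4,0,0,1.4,0.8]
    - [0.33,-0.06,21.4,0,0,1.4,0.75]
    - [0.33,-0.06,21.4,0,0,1.4,0.75]

```text
t: 16.3
ee_pos: [0.5037, -0.3757, 0.0799]
orientation: [0.987, -0.161, 0.0, 0.0]
force: [0.5, -0.3, 0.0]
grip_width: 0.0721
grip_force: 0.0
```

Call:
drive_tool:
  targets:
    - [0,0,0,0,0,0,0.65]
    - [0,0,0,0,0,0,0.6]
    - [0,0,0,0,0,0,0.55]
    - [0,0,0,0,0,0,0.5]
    - [0,0,0,0,0,0,0.45]
    - [0,0,0,0,0,0,0.4]
    - [0,0,0,0,0,0,0.4]
    - [0,0,0,0,0,0,0.4]
  squeeze: 25

```text
t: 16.97
ee_pos: [0.5039, -0.376, 0.0805]
orientation: [0.987, -0.161, 0.001, 0.0]
force: [-0.4, 1.6, 7.2]
grip_width: 0.0539
grip_force: 25.0
```

```bash
python3 -c "
from st import *
go(609,-8,165,10)
c=dict(np.load('w5.npz'));t=dict(np.load('w3.npz'));blobs(t,red(t['image']),.009)"
```

```text
t 16.9667 ee [ 503.9 -376.    80.5] yaw -18.57 w 0.0539 gf 25.0 F [-0.4  1.6  7.2] j7 -1.04
move cm [ -1.75 -38.23  -8.45] wz -28.57
[492. 242.] [414.3, -381.2, 10.6, 7.2, 42.3]
[ 41. 224.] [598.7, 176.7, 73.6, 57.5, 77.5]
[321. 175.] [563.2, -196.7, 70.5, 69.8, -15.9]
[535. 147.] [520.5, -452.3, 10.9, 8.3, 72.8]
[508. 146.] [531.1, -421.0, 9.9, 9.4, 31.7]
[164. 181.] [609.1, -8.0, 140.1, 84.2, 10.0]
```

Call:
drive_tool:
  targets:
    - [0,0,-0.5,0,0,0,0.4]
    - [0,0,-2,0,0,0,0.4]
    - [0,0,-4.5,0,0,0,0.4]
    - [0,0,-7,0,0,0,0.4]
    - [0,-0.5,-9,0,0,0,0.4]
    - [0,-2,-10,0,0,-1,0.4]
    - [-0.2,-4.5,-10,0,0,-3,0.4]
    - [-0.4,-8,-10,0,0,-6,0.4]
    - [-0.6,-12,-10,0,0,-9,0.4]
    - [-0.8,-16,-10,0,0,-12,0.4]
    - [-1,-20,-10,0,0,-15,0.4]
    - [-1.1,-23,-10,0,0,-17,0.4]

```text
t: 17.97
ee_pos: [0.5665, -0.1508, 0.1794]
orientation: [1.0, -0.011, 0.0, -0.001]
force: [-0.0, 0.3, -2.5]
grip_width: 0.0537
grip_force: 25.0
```

```bash
python3 -c "
from st import *
go(609,-8,165,10)"
```

```text
t 17.9667 ee [ 566.5 -150.8  179.4] yaw -1.3 w 0.0537 gf 25.0 F [-0.   0.3 -2.5] j7 -1.23
move cm [  3.93 -14.38   1.46] wz -11.3
```

Call:
drive_tool:
  targets:
    - [0.8,-3,0,0,0,-3,0.4]
    - [1.8,-6.5,0,0,0,-6,0.4]
    - [2.8,-10,1,0,0,-9,0.4]
    - [3.5,-13,3,0,0,-11.3,0.4]
    - [3.9,-14.2,5,0,0,-11.3,0.4]
    - [3.9,-14.4,7,0,0,-11.3,0.4]
    - [3.9,-14.4,8,0,0,-11.3,0.4]
    - [3.9,-14.4,8,0,0,-11.3,0.4]
    - [3.9,-14.4,8,0,0,-11.3,0.4]
    - [3.9,-14.4,8,0,0,-11.3,0.4]

```text
t: 18.8
ee_pos: [0.6094, -0.0129, 0.1002]
orientation: [0.996, 0.084, 0.001, 0.0]
force: [0.7, -0.6, -2.3]
grip_width: 0.0537
grip_force: 25.0
```

```bash
python3 -c "
from st import *
go(609,-8,34.5,10)"; python3 look.py w8 .076
```

```text
t 18.8 ee [609.4 -12.9 100.2] yaw 9.62 w 0.0537 gf 25.0 F [ 0.7 -0.6 -2.3] j7 -1.28
move cm [ 0.04 -0.49  6.57] wz -0.38
dark [320. 202.] [629.3  -9.6  68.1  52.1 -80.3]
white [399.4 243.9] 25.0 [619.  -54.3  86. ]
white [258.5 118.1] 19.0 [671.3  28.1  86. ]
white [365.5 117.5] 23.0 [680.3 -23.1  86. ]
```

View pics/w8.png

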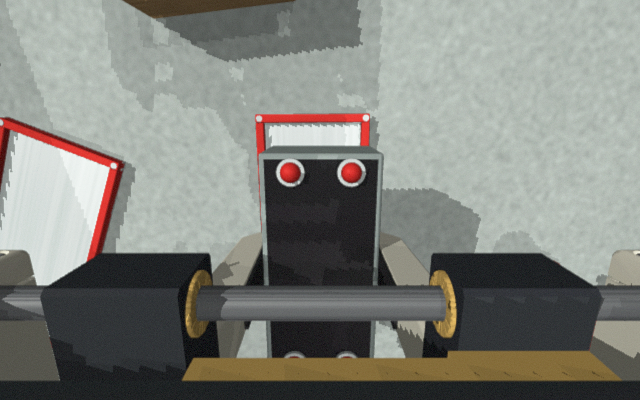

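The frame's far corners at (259,118) and (366,118) put its centre about 7 px left of the module. That agrees with the computed −0.5 cm.

Call:
drive_tool:
  targets:
    - [0,-0.3,1,0,0,-0.3,0.4]
    - [0,-0.47,2.5,0,0,-0.3,0.4]
    - [0,-0.47,4,0,0,-0.3,0.4]
    - [0,-0.47,5,0,0,-0.3,0.4]
    - [0,-0.47,5.5,0,0,-0.3,0.4]
    - [0,-0.47,5.5,0,0,-0.3,0.4]
    - [0,-0.47,5.5,0,0,-0.3,0.4]

```text
t: 19.43
ee_pos: [0.6084, -0.0072, 0.0442]
orientation: [0.996, 0.087, -0.0, 0.0]
force: [0.4, 0.2, -1.8]
grip_width: 0.054
grip_force: 25.0
```

```bash
python3 -c "
from st import *
go(609,-8,34.3,10)"
```

```text
t 19.4333 ee [608.4  -7.2  44.2] yaw 10.0 w 0.054 gf 25.0 F [ 0.4  0.2 -1.8] j7 -1.27
move cm [0.05 0.09 0.99] wz 0.0
```

Call:
drive_tool:
  targets:
    - [0.05,0.08,0.3,0,0,0,0.4]
    - [0.05,0.08,0.5,0,0,0,0.4]
    - [0.05,0.08,0.7,0,0,0,0.4]
    - [0.05,0.08,0.8,0,0,0,0.4]
    - [0.05,0.08,0.9,0,0,0,0.4]
    - [0.05,0.08,1,0,0,0,0.4]
    - [0.05,0.08,1,0,0,0,0.4]

```text
t: 20.02
ee_pos: [0.6089, -0.0077, 0.0345]
orientation: [0.996, 0.087, 0.0, -0.0]
force: [-2.1, 0.6, 3.1]
grip_width: 0.0541
grip_force: 25.0
```

Call:
drive_tool:
  targets:
    - [0,0,0.05,0,0,0,0.6]
    - [0,0,0.05,0,0,0,0.65]
    - [0,0,0.05,0,0,0,0.7]
    - [0,0,0.05,0,0,0,0.75]
    - [0,0,0.05,0,0,0,0.8]
    - [0,0,0.05,0,0,0,0.8]

```text
t: 20.52
ee_pos: [0.6089, -0.0077, 0.0336]
orientation: [0.996, 0.087, -0.0, 0.0]
force: [0.8, -0.6, 0.2]
grip_width: 0.0736
grip_force: 0.0
```

Call:
drive_tool:
  targets:
    - [0,0,-1,0,0,0,0.8]
    - [0,0,-3,0,0,0,0.8]
    - [0,0,-6,0,0,0,0.85]
    - [0,0,-10,0,0,0,1]
    - [0,0,-14,0,0,0,1]
    - [0,0,-18,0,0,0,1]
    - [0,0,-21,0,0,0,1]
    - [0,0,-22,0,0,0,1]

```text
t: 21.18
ee_pos: [0.6105, -0.0081, 0.2595]
orientation: [0.996, 0.087, 0.004, -0.0]
force: [0.2, 0.1, -0.1]
grip_width: 0.0927
grip_force: 0.0
```

```bash
python3 look.py w9 .044; python3 -c "
from st import *
c=dict(np.load('w9.npz'));blobs(c,red(c['image']),.009);print('lamps');blobs(c,red(c['image']),.053,20)
go(502,-374,290,-18)"
```

```text
dark [ 10. 200.] [523.2 338.4  83.9  26.3  -3.4]
dark [320. 181.] [605.9  -7.9 105.4  48.1   9.9]
dark [566.   8.] [ 829.  -219.3  154.5   18.9  -89.9]
white [371.  249.2] 17.0 [542.2 -79.9  54. ]
white [358.7 241.2] 184.5 [549.4 -63.9  54. ]
white [426.2 218.6] 34.0 [ 589.6 -133.8   54. ]
white [402.8 215. ] 72.0 [ 589.  -106.7   54. ]
white [400.8 194.6] 22.5 [611.8 -98.9  54. ]
white [344.4 206. ] 21.0 [587.9 -39.5  54. ]
white [386.3 192.4] 17.0 [611.5 -82.5  54. ]
white [413.6 185.3] 17.0 [ 624.5 -110.4   54. ]
white [418.4 196.6] 135.5 [ 613.  -118.7   54. ]
white [257.1 171. ] 17.5 [610.2  62.4  54. ]
white [418.9 171.2] 24.5 [ 640.9 -112.4   54. ]
white [401.7 172. ] 23.0 [636.7 -94.   54. ]
white [382.5 160.3] 19.5 [645.6 -70.4  54. ]
white [234.3 161.7] 20.0 [616.1  88.2  54. ]
white [390.7 156.3] 31.5 [651.4 -78.1  54. ]
white [273.8 168.1] 104.5 [616.6  44.8  54. ]
white [418.5 152.7] 34.5 [ 660.4 -106.9   54. ]
white [371.9 149.3] 18.5 [655.2 -56.5  54. ]
white [278.2 143.7] 65.0 [643.5  43.8  54. ]
white [224.6 132.8] 16.5 [644.9 101.7  54. ]
white [317.6 129.8] 347.0 [
[... 925 characters left out ...]
541.9, 201.5, 179.4, 89.2, -12.6]
[320. 165.] [609.3, -7.2, 138.9, 81.9, 10.0]
[614.   3.] [855.2, -290.7, 62.6, 8.0, -89.8]
lamps
[475. 250.] [561.9, -199.9, 37.9, 33.9, 55.9]
[331. 225.] [563.5, -28.7, 6.9, 6.0, -80.0]
[308. 224.] [559.0, -3.3, 6.0, 5.7, 9.6]
[457. 220.] [592.0, -170.0, 63.4, 30.3, -77.6]
[ 24. 194.] [536.3, 322.9, 95.3, 37.8, 2.6]
[332. 141.] [656.2, -12.1, 6.8, 6.8, 55.8]
[308. 141.] [651.8, 12.8, 6.5, 6.4, -80.4]
[149. 193.] [556.8, 179.8, 159.7, 79.4, -12.6]
[320. 165.] [616.7, -6.0, 123.7, 72.9, 10.0]
[614.   3.] [835.7, -258.4, 55.7, 7.1, -89.8]
t 21.2333 ee [610.6  -7.9 259.1] yaw 10.0 w 0.093 gf 0.0 F [ 1.5 -0.7  0.7] j7 -1.34
move cm [-17.02  34.17  -3.2 ] wz 28.0
```

View pics/w9.png

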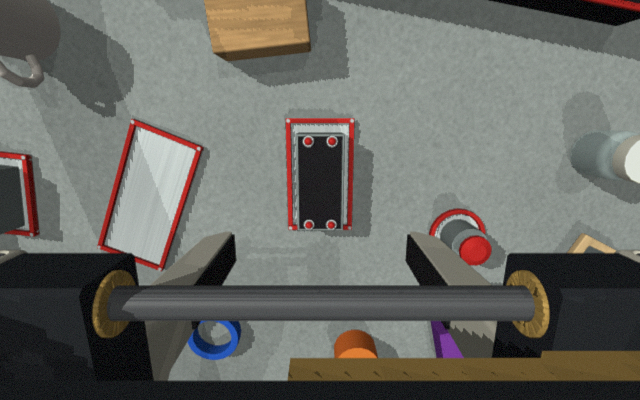

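The medium module is seated, with its lamp mean at (607.6,−7.8) against the frame at (609,−8). Now the long module.

Call:
drive_tool:
  targets:
    - [-1,2,-1,0,0,0,1]
    - [-2.5,5,-2,0,0,3,1]
    - [-4.2,8.5,-3,0,0,7,1]
    - [-6,12,-3.2,0,0,11,1]
    - [-7.8,15.6,-3.2,0,0,15,1]
    - [-9.6,19.2,-3.2,0,0,19,1]
    - [-11.4,22.8,-3.2,0,0,23,1]
    - [-13.2,26.4,-3.2,0,0,27,1]
    - [-15,30,-3.2,0,0,28,1]
    - [-16.6,33.2,-3.2,0,0,28,1]
    - [-17,34.2,-3.2,0,0,28,1]
    - [-17,34.2,-3.2,0,0,28,1]

```text
t: 22.23
ee_pos: [0.4986, -0.3774, 0.2846]
orientation: [0.987, -0.159, -0.001, 0.001]
force: [0.2, -0.3, -1.0]
grip_width: 0.0931
grip_force: 0.0
```

Call:
drive_tool:
  targets:
    - [0,0,0,0,0,0,1]
    - [0,0,0,0,0,0,1]

```text
t: 22.4
ee_pos: [0.5015, -0.3722, 0.2847]
orientation: [0.988, -0.155, -0.001, -0.001]
force: [-0.3, 0.5, -0.3]
grip_width: 0.0932
grip_force: 0.0
```

```bash
python3 look.py w10 .05; python3 -c "
from st import *
c=dict(np.load('w10.npz'))
g=cv2.cvtColor(c['image'],cv2.COLOR_RGB2HSV)
p=((g[...,0]>130)&(g[...,0]<160)&(g[...,1]>90)).astype(np.uint8)*255
print('purple, z=.04');blobs(c,p,.04,100)
go(502,-374,39.5,-18)"
```

```text
dark [ 28. 184.] [605.4 -27.9 111.   83.1   9.9]
dark [321. 176.] [ 500.5 -371.8  143.9   53.9  -18.6]
dark [602. 134.] [ 452.7 -696.8   90.9   50.9   75.4]
dark [442.  21.] [ 629.8 -549.2   91.2   59.6   29. ]
white [429.3 214.3] 45.5 [ 418.7 -481.9   60. ]
purple, z=.04
[248. 265.] [415.5, -250.9, 77.1, 64.2, -34.3]
[452. 200.] [419.8, -513.4, 83.3, 58.7, -85.6]
t 22.45 ee [ 501.8 -372.   285. ] yaw -17.84 w 0.0928 gf 0.0 F [-0.3  0.4  0.8] j7 -1.11
move cm [ 0.11  0.22 24.55] wz 0.16
```

View pics/w10.png

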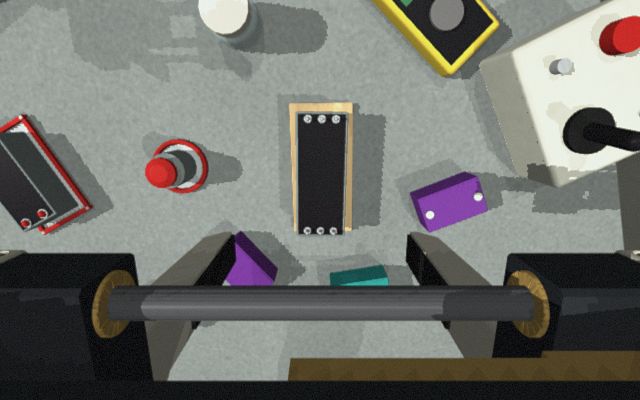

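```bash
python3 -c "
from st import *
c=dict(np.load('w10.npz'))
q=ray(c,[(308,119),(322,119),(336,119),(307,231),(320,231),(334,231)],.058)*1000
a,b=q[:3].mean(0),q[3:].mean(0);m=(a+b)/2;d=a-b;yaw=np.degrees(np.arctan2(d[1],d[0]));print(m,yaw,np.hypot(*d[:2]))
go(m[0],m[1],40,yaw)"
```

```text
[ 500.45531001 -372.45206873   58.        ] -18.658892435753412 132.4202147289267
t 22.45 ee [ 501.8 -372.   285. ] yaw -17.84 w 0.0928 gf 0.0 F [-0.3  0.4  0.8] j7 -1.11
move cm [-0.09  0.12 24.5 ] wz 0.82
```

Call:
drive_tool:
  targets:
    - [-0.05,0.1,4,0,0,0.8,1]
    - [-0.05,0.1,8,0,0,0.8,1]
    - [-0.05,0.1,12,0,0,0.8,1]
    - [-0.05,0.1,16,0,0,0.8,1]
    - [-0.05,0.1,20,0,0,0.8,1]
    - [-0.05,0.1,22.5,0,0,0.8,1]
    - [-0.05,0.1,23.8,0,0,0.8,0.95]
    - [-0.05,0.1,24.5,0,0,0.8,0.9]
    - [-0.05,0.1,24.5,0,0,0.8,0.85]
    - [-0.05,0.1,24.5,0,0,0.8,0.8]

```text
t: 23.28
ee_pos: [0.501, -0.3749, 0.0417]
orientation: [0.987, -0.163, 0.001, 0.0]
force: [0.1, 0.3, -0.4]
grip_width: 0.0769
grip_force: 0.0
```

Call:
drive_tool:
  targets:
    - [0,0,0,0,0,0,0.75]
    - [0,0,0,0,0,0,0.7]
    - [0,0,0,0,0,0,0.65]
    - [0,0,0,0,0,0,0.6]
    - [0,0,0,0,0,0,0.55]
    - [0,0,0,0,0,0,0.5]
    - [0,0,0,0,0,0,0.45]
    - [0,0,0,0,0,0,0.45]
    - [0,0,0,0,0,0,0.45]
  squeeze: 35

```text
t: 24.03
ee_pos: [0.5012, -0.3741, 0.0418]
orientation: [0.987, -0.163, 0.001, -0.0]
force: [1.5, 3.9, 7.9]
grip_width: 0.0597
grip_force: 35.0
```

```bash
python3 -c "
from st import *
go(542.5,202.3,140,-12.6)"
```

```text
t 24.0333 ee [ 501.2 -374.1   41.8] yaw -18.74 w 0.0597 gf 35.0 F [1.5 3.9 7.9] j7 -0.97
move cm [-14.59 -55.92  -9.78] wz -6.14
```

Call:
drive_tool:
  targets:
    - [0,0,-0.4,0,0,0,0.45]
    - [0,0,-1.5,0,0,0,0.45]
    - [0,0,-3.5,0,0,0,0.45]
    - [0,0,-6,0,0,0,0.45]
    - [0,0,-9,0,0,0,0.45]
    - [0,-0.5,-11,0,0,0,0.45]
    - [-0.3,-2,-12,0,0,0,0.45]
    - [-1.2,-4.5,-12,0,0,0,0.45]
    - [-2.1,-8,-12,0,0,0,0.45]
    - [-3,-11.6,-12,0,0,0,0.45]
    - [-4,-15.2,-12,0,0,0,0.45]
    - [-4.9,-18.8,-12,0,0,0,0.45]

```text
t: 25.03
ee_pos: [0.5136, -0.1799, 0.1613]
orientation: [0.986, -0.164, 0.0, 0.0]
force: [0.6, 0.6, -3.8]
grip_width: 0.0602
grip_force: 35.0
```

Call:
drive_tool:
  targets:
    - [-0.9,-3.6,0,0,0,0,0.45]
    - [-1.9,-7.2,0,0,0,-0.5,0.45]
    - [-2.8,-10.8,0,0,0,-1,0.45]
    - [-3.8,-14.4,0,0,0,-2,0.45]
    - [-4.7,-18,0,0,0,-3,0.45]
    - [-5.6,-21.6,0,0,0,-4,0.45]
    - [-6.6,-25.2,0,0,0,-5,0.45]
    - [-7.5,-28.8,0,0,0,-6,0.45]
    - [-8.4,-32,0,0,0,-6.1,0.45]
    - [-9.2,-35,0,0,0,-6.1,0.45]
    - [-9.6,-36.5,0,0,0,-6.1,0.45]
    - [-9.6,-36.5,0,0,0,-6.1,0.45]

```text
t: 26.03
ee_pos: [0.5407, 0.1999, 0.1608]
orientation: [0.994, -0.108, 0.0, -0.001]
force: [-0.1, 0.6, -4.1]
grip_width: 0.0598
grip_force: 35.0
```

```bash
python3 look.py w11 .17|head -0; python3 -c "
from st import *
go(542.5,202.3,46,-12.6)"
```

```text
t 26.0833 ee [540.7 197.  160.8] yaw -12.5 w 0.0596 gf 35.0 F [ 0.  -0.8 -4.1] j7 -1.87
move cm [ 0.06 -0.55 11.48] wz 0.1Exception ignored on flushing sys.stdout:
BrokenPipeError: [Errno 32] Broken pipe
```

View pics/w11.png

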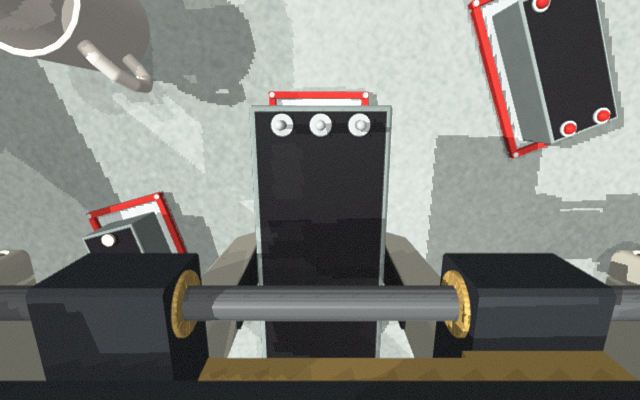

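The frame's far edge at (270–367,95) is centred on the module, which is level. Descending.

Call:
drive_tool:
  targets:
    - [0.05,-0.4,1,0,0,0,0.45]
    - [0.05,-0.4,3,0,0,0,0.45]
    - [0.05,-0.4,6,0,0,0,0.45]
    - [0.05,-0.4,8.5,0,0,0,0.45]
    - [0.05,-0.4,10.3,0,0,0,0.45]
    - [0.05,-0.4,11.2,0,0,0,0.45]
    - [0.05,-0.4,11.4,0,0,0,0.45]
    - [0.05,-0.4,11.4,0,0,0,0.45]
    - [0.05,-0.4,11.4,0,0,0,0.45]

```text
t: 26.83
ee_pos: [0.543, 0.1986, 0.0474]
orientation: [0.994, -0.111, 0.0, -0.0]
force: [-1.0, -0.1, -3.4]
grip_width: 0.0596
grip_force: 35.0
```

```bash
python3 -c "
from st import *
go(542.5,202.3,35.8,-12.6)"
```

```text
t 26.8333 ee [543.  198.6  47.4] yaw -12.75 w 0.0596 gf 35.0 F [-1.  -0.1 -3.4] j7 -1.78
move cm [-0.13 -0.35  1.16] wz -0.15
```

Call:
drive_tool:
  targets:
    - [-0.1,-0.33,0.2,0,0,0,0.45]
    - [-0.1,-0.33,0.5,0,0,0,0.45]
    - [-0.1,-0.33,0.7,0,0,0,0.45]
    - [-0.1,-0.33,0.85,0,0,0,0.45]
    - [-0.1,-0.33,1,0,0,0,0.45]
    - [-0.1,-0.33,1.1,0,0,0,0.45]
    - [-0.1,-0.33,1.2,0,0,0,0.45]
    - [-0.1,-0.33,1.2,0,0,0,0.45]

```text
t: 27.5
ee_pos: [0.542, 0.2026, 0.0358]
orientation: [0.994, -0.111, 0.0, -0.0]
force: [-4.8, -0.8, 11.9]
grip_width: 0.0598
grip_force: 35.0
```

Call:
drive_tool:
  targets:
    - [0,0,-0.02,0,0,0,0.67]
    - [0,0,-0.02,0,0,0,0.7]
    - [0,0,-0.02,0,0,0,0.75]
    - [0,0,-0.02,0,0,0,0.8]
    - [0,0,-0.02,0,0,0,0.85]
    - [0,0,-0.02,0,0,0,0.85]

```text
t: 28.0
ee_pos: [0.5421, 0.2026, 0.0347]
orientation: [0.994, -0.11, -0.0, 0.0]
force: [-0.4, -0.3, 0.9]
grip_width: 0.0781
grip_force: 0.0
```

Call:
drive_tool:
  targets:
    - [0,0,-1,0,0,0,0.85]
    - [0,0,-3,0,0,0,0.85]
    - [0,0,-6,0,0,0,0.9]
    - [0,0,-10,0,0,0,1]
    - [0,0,-14,0,0,0,1]
    - [0,0,-18,0,0,0,1]
    - [0,0,-21,0,0,0,1]
    - [0,0,-24,0,0,0,1]
    - [0,0,-24,0,0,0,1]
    - [0,0,-24,0,0,0,1]

```text
t: 28.83
ee_pos: [0.5426, 0.2028, 0.277]
orientation: [0.994, -0.11, 0.001, -0.001]
force: [-0.7, -0.2, -0.5]
grip_width: 0.0929
grip_force: 0.0
```

```bash
python3 -c "
from st import *
st()
c=robot.capture('wrist');im=c['image'];cv2.imwrite('pics/w12.png',im[:,:,::-1])
g=cv2.cvtColor(im,cv2.COLOR_RGB2HSV);m=(g[...,2]<60).astype(np.uint8)*255;m[252:]=0
m=cv2.morphologyEx(m,cv2.MORPH_CLOSE,np.ones((7,7)));print('dark');blobs(c,m,.044,900)
print('red');blobs(c,red(im),.009,300)"
```

```text
t 28.8333 ee [542.6 202.8 277. ] yaw -12.68 w 0.0929 gf 0.0 F [-0.7 -0.2 -0.5] j7 -1.96
dark
[185. 220.] [521.9, 376.0, 67.3, 60.5, 4.2]
[ 14. 225.] [567.3, 573.9, 84.6, 55.4, -26.4]
[321. 174.] [540.4, 203.0, 143.1, 54.0, -12.6]
[67. 50.] [737.8, 441.2, 44.3, 1.2, -78.6]
[495.  77.] [606.5, -8.1, 105.1, 48.0, 9.9]
red
[318. 324.] [322.8, 256.5, 23.3, 13.4, 77.5]
[349. 279.] [382.9, 196.9, 35.7, 26.9, -48.1]
[195. 194.] [530.0, 384.5, 81.0, 77.5, 3.7]
[322. 158.] [542.5, 202.0, 176.6, 87.7, -12.6]
[622.  87.] [562.9, -175.3, 69.9, 37.7, 0.9]
[465.  80.] [609.0, -6.1, 139.7, 83.6, 10.1]
```

View pics/w12.png

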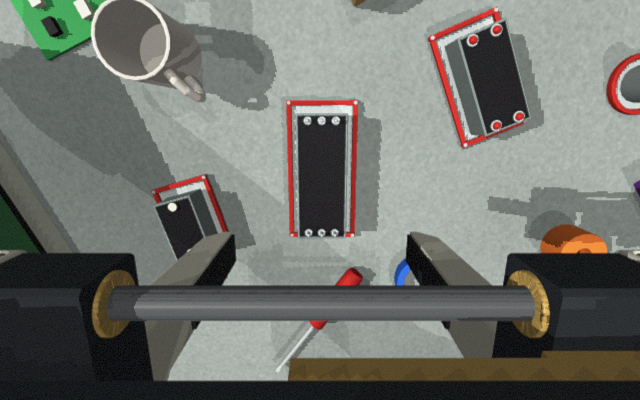

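The long module is seated at (540.4,203.0), within about 2.5 mm of its frame centre and parallel to it. All four are in place and the gripper is clear, so I'm handing in.

```bash
python3 -c "
from bench import robot
print(robot.close_job())"
```

```text
the job is handed in; nothing more can be done
None
```

All four modules are seated and released in their own frames, each placed within about 3 mm of its frame's centre, the mug and look-alikes were not touched, and the job was handed in at about 29 s; the hand-in returned no verdict.

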